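Hold the depth-stop collar on the spindle flat of the mould press

ROBOT

A 6-joint arm with a two-finger parallel gripper is mounted at the origin on the work surface. World frame = base frame: x ahead of the robot, y to its left, z up, the work surface at z = 0. Lengths are in m, angles in rad, forces in N, time in s.
With the tool pointing down it reaches from about 0.35 to 0.85 m from the base axis. Payload 8.1 kg.
Tool frame: the origin (TCP) lies midway between the tips of the shut fingers; the grasp point (between the pads) lies robot.grip_depth behind it (robot.grip_depth is the distance from the TCP to the grasp point, in m); z points along the fingers, y is the line along which they close (so a half turn about z gives the same grasp; the last joint's range is limited). The gripper opens to 93 mm and grips with 3 to 60 N. Pads are 15 mm wide; open, the fingers measure 128 mm over their backs; the gripper's body (75 mm by 188 mm) begins 65 mm behind the grasp point.
Start: joints at [1.093, 0.13, 1.488, -0, 1.523, -0.085], TCP at [0.23, 0.554, 0.219] pointing down, gripper open.
Joint ranges: [-2.96, 2.96], [-0.89, 2.26], [0.02, 2.5], [-1.34, 4.48], [0, 2.73], [-2.66, 2.66]. Speed limits (rad/s): [2.39, 2.39, 2.79, 3.14, 3.14, 3.14].

INTERFACE

Orientations are given as a rotation vector (axis times angle).
In Python, from plant import robot gives the robot as it stands.
- The arm moves only by the tool carry_out, never from a script. Its argument "rows" is a list of rows, each a list of 6 numbers: the shift along the tool's x, y, z in m, then the turn, a rotation vector about the tool's x, y, z in degrees. A call has 1 to 12 rows; each row is the pose to reach, as a shift and turn from the pose commanded when the call began, along the tool's axes at that moment; what a row does not reach only later rows make up. A row lasts 1/8 s, in which the tool goes at most 62.5 mm and 10.7 degrees, less where a joint would pass 70% of its speed; a pose out of reach is approached as far as the arm can. A call with a gripper value outside its range is refused whole. "jaw" is the closure in counts, from 0 (fully open) to 255 (shut), set as the call begins (left out, the last holds). The fingers move at their own pace and stop on an object; "force" is the grip in N (left out, the last holds). Time passes only in rows, so rows that repeat a pose let the fingers close. It gives the time, the measured TCP pose, the force, the opening and the grip force at its end, in the units of the state.
- robot.read_state(): the state, without advancing time (a new reading comes with each control period).
- robot.read_camera(name): name is "scene" or "top" or "wrist"; returns the picture (480x640x3 uint8, red, green, blue); there is no depth.
- robot.camera_model(name): a dict with "fx", "fy", "cx", "cy" (pixels), "R" (3x3) and "t" (3): a world point X has camera coordinates R X + t; the wrist camera has in their place "mount" (4x4, takes a point from camera to tool coordinates, whose origin is the TCP and whose axes are the flange's). Camera axes: x right, y down, z forward; pixel columns grow to the right and rows downward; lengths in m; the calibration is good to about 2 mm. The wrist camera is an equidistant fisheye: a pixel r from the principal point sees the ray r / f radians off the axis. A picture is of the moment at which its call begins: read the wrist's pose just before it. camera_model takes no time and is no camera call.
- robot.close_job(): hands the job in; it is judged then, once.
Trained networks look in the newest picture that a camera, given by its name, has taken for a name from the list of things; names that differ only in an ending like _2 or _b are one class to them, and where a whole thing is asked for, a point or a joint stands for the part that bears it (a point fixed in the world has none). Each returns a list of dicts, best first, with "conf" (0 to 1); they miss things now and then, are a little off and sometimes report something else, mostly with a low value. They report only what shows in the picture. A call takes as long as a camera call. They do not tell look-alikes from the thing itself.
- robot.outline_of(camera, target): "pixels" (480x640 bool, what is visible of it) and "pixel" ([column, row] in pixels, amid what is visible of it).
The state is a dict: "t": time; "q": joint angles; "dq": joint speeds; "joint_torque": joint torques, N m; "tool_pos": TCP position; "orientation": TCP orientation; "force": force on the tool from outside, world axes, zero at the start; "wrist_torque": the same for the moment, N m; "opening": finger opening in m; "gripper_force": force on a finger pad.
Only numpy, scipy, OpenCV 4.12 (cv2) and the standard library are available. Lean on these libraries where they do the work, as an engineer would, in place of code of your own. Each camera call takes 0.05 s, during which the arm holds its last target. There are 200 camera calls.

TASK

The depth-stop collar of the mould press has to go back on its spindle: first feel for the set-screw flat on the bare spindle and, gripping it across that flat, turn it until the flat faces straight out of the open front of the press, then take the collar (the ring with the screw in its side) and slide it down over the spindle with the set-screw square over that flat. Hold it there with about 12 mm of clear gap between the collar and the top of the press head (that gap is the stroke) and finish while still holding it, upright and still, so that a colleague can tighten the screw. Leave the spacer ring, handwheel, glue pot and knife where they lie.

Things in the scene. Friction and masses are not known exactly. Their poses are not given: they have to be found in the camera images.
- press: Green cast C-frame mould press, fixed to the bench: base 270 x 150 x 25 mm, column and 14 mm rib at the back, arm reaching forward over a closed mould (260 mm wide, 120 deep, top at 81 mm). Origin on the bench under the spindle axis; x points out of the open front, z up. The front looks away from the robot, within 25 degrees. Rib: from 85 mm behind the axis, rising to z 195 mm at 130 behind.
- head (a point): Centre of the top of the press head, on the spindle axis: upper face of the round steel bush, 64 mm across, 175 mm above the bench, out of which the spindle nose stands. Fixed to the press, same axes.
- nose (a point): Centre of the top end of the spindle nose, on the spindle axis, 50 mm above the head (48.5 to 51.5 as the screw rises). The nose is a steel shaft 28 mm across with a 3 mm wide, 3 mm high chamfer at its end. Turns with the spindle: its x axis is the outward normal of the flat.
- flat (a point): Middle of the set-screw flat milled along the whole nose, 10 mm from the spindle axis, 25 mm below the nose's end. The flat is 20 mm wide; across it the nose measures 24 mm instead of 28, which fingers can feel; the middle of those 24 mm lies 2 mm behind the axis. x axis: outward normal of the flat; z up.
- spindle: The press's steel spindle with its nose. Origin on the spindle axis, level with the top of the head (within 1.5 mm); x axis along the flat's outward normal, z up. Turns either way without stops about z; the flat starts 0.8 to 5.4 rad counter-clockwise (seen from above) from the press front; stays where left; friction about 0.1 N m. A 3 mm pitch screw: rises 3 mm per counter-clockwise turn.
- collar: The depth-stop collar: steel ring, 52 mm outside, bore 31 mm, 20 mm high, about 0.21 kg, flat on the bench. One hexagonal steel set-screw head, 14 mm across, stands out 10 mm from its side at half height; the screw is backed off, so the collar slips freely round the spindle. Origin: bore centre, underside; x axis out along the screw; z up.
- screw (a point): Outer end of the collar's set-screw head: 36 mm from the collar's axis, 10 mm above its underside. Same axes as the collar.
- spacer: A plain steel spacer ring lying on the bench, 52 mm outside, bore 31 mm, only 12 mm high, no screw. Not needed. Origin at the centre of its underside.
- handwheel: The press's dark steel handwheel, 154 mm across, with three spokes and a crank grip, lying on the bench (fitted later, not now). Origin at the centre of its underside.
- gluepot: Small terracotta bowl, 72 mm across, 40 mm high. Not needed. Origin at the centre of its underside.
- chaveta: Half-moon leaf knife, 150 x 55 x 4 mm, lying on the cutting board. Not needed. Origin near its middle, on the underside.
Not all that is in view belongs to the job. Leave any blue or pink look-alike of the collar alone.

How it is judged:
By the outcome, as a careful person would: the job done as asked, in the order asked, and still so for the second after the job is handed in, while the arm keeps its last pose, push and grip.
It also fails if it takes over 67 s, if anything falls off the work surface, if the arm or the gripper's body presses on something with over 40 N, if the wrist force passes 120 N, or if a joint passes its speed limit or range.

## Working session

There is one attempt and no reset: what is moved stays moved. The work goes in short steps, Python scripts to look and compute and a tool call to move; the robot and the scene stay as the last step left them, time stands still between calls to the robot, and variables do not carry over. Pictures are saved under pics/ and viewed, at most 10 in all, crops included, and the job is handed in when it is done.

Besides the shell and the picture viewer there is one more tool, called after "Request:" by a JSON object that holds its "fn" and its "kwargs", one argument or row to a line. carry_out: Moves the arm, as the interface text tells. Its arguments: {"type":"object","properties":{"rows":{"type":"array"},"jaw":{"type":"number"},"force":{"type":"number"}},"required":["rows"]}

```bash
ls; mkdir -p pics; cat > h.py <<'E'
import numpy as np, cv2
from scipy.spatial.transform import Rotation as Ro
from plant import robot
def snap(n,f):
    im=robot.read_camera(n); cv2.imwrite('pics/'+f,im[:,:,::-1]); return im
def ray(cam,px):
    m=robot.camera_model(cam); u=(px[0]-m['cx'])/m['fx']; v=(px[1]-m['cy'])/m['fy']
    if 'mount' in m:
        r=np.hypot(u,v); d=np.array([np.sin(r)*u/max(r,1e-9),np.sin(r)*v/max(r,1e-9),np.cos(r)])
        s=robot.read_state(); R=Ro.from_rotvec(s['orientation']).as_matrix(); M=np.array(m['mount'])
        return R@M[:3,3]+s['tool_pos'], R@M[:3,:3]@d
    R=np.array(m['R']); return -R.T@np.array(m['t']), R.T@np.array([u,v,1])
def onz(cam,px,z):
    o,d=ray(cam,px); return o+d*(z-o[2])/d[2]
def proj(cam,X):
    m=robot.camera_model(cam)
    if 'mount' in m:
        s=robot.read_state(); R=Ro.from_rotvec(s['orientation']).as_matrix(); M=np.array(m['mount'])
        p=M[:3,:3].T@(R.T@(np.array(X)-s['tool_pos'])-M[:3,3])
        th=np.arctan2(np.hypot(p[0],p[1]),p[2]); a=np.arctan2(p[1],p[0])
        return np.array([m['cx']+m['fx']*th*np.cos(a),m['cy']+m['fy']*th*np.sin(a)])
    p=np.array(m['R'])@X+m['t']; return np.array([m['cx']+m['fx']*p[0]/p[2],m['cy']+m['fy']*p[1]/p[2]])
E
python3 - <<'E'
from h import *
print(robot.grip_depth); s=robot.read_state(); print(s['tool_pos'],s['orientation'],s['opening'],s['gripper_force'])
print(Ro.from_rotvec(s['orientation']).as_matrix().round(3))
for c in('scene','top','wrist'):
    snap(c,c+'0.png'); m=robot.camera_model(c); print(c,m)
    for t in('collar','screw','nose','head','press','spacer','handwheel','gluepot'):
        for d in robot.outline_of(c,t)[:3]: print(c,t,round(d['conf'],2),np.round(d['pixel']),int(d['pixels'].sum()))
cv2.imwrite('pics/both.png',cv2.resize(np.vstack([cv2.imread('pics/scene0.png'),cv2.imread('pics/top0.png')]),(400,600)))
E
```

```text
pics
0.0188
[0.22939341 0.55380108 0.21760223] [-6.12954652e-01 -3.08070275e+00  2.76362546e-03] 0.0928868140514754 0.0
[[-0.924  0.383 -0.001]
 [ 0.383  0.924 -0.002]
 [ 0.    -0.002 -1.   ]]
scene {'fx': 550.2046719199699, 'fy': 550.2046719199699, 'cx': 318.0427490337118, 'cy': 234.24591865412359, 'R': array([[ 0.50050726,  0.86572993, -0.00204245],
       [ 0.45331866, -0.26408706, -0.8513285 ],
       [-0.73755995,  0.42517021, -0.52462903]]), 't': array([-0.2453929 , -0.13745042,  1.95915535])}
scene collar 0.66 [177. 274.] 287
scene collar 0.62 [208. 292.] 326
scene collar 0.56 [245. 281.] 275
scene screw 0.74 [206. 292.] 280
scene screw 0.52 [244. 286.] 296
scene screw 0.49 [180. 275.] 285
scene nose 0.59 [365. 203.] 203
scene head 0.55 [249. 308.] 249
scene press 0.82 [352. 236.] 6457
scene press 0.67 [363. 201.] 205
scene press 0.55 [331. 327.] 592
scene spacer 0.75 [249. 312.] 267
scene handwheel 0.66 [414. 216.] 801
scene gluepot 0.81 [333. 327.] 552
top {'fx': 624.667068332958, 'fy': 624.667068332958, 'cx': 313.6959642270893, 'cy': 244.19209528165993, 'R': array([[ 0.0365
[... 399 characters left out ...]
3
top press 0.58 [261. 282.] 7423
top spacer 0.45 [397. 246.] 186
top spacer 0.39 [488. 259.] 853
top handwheel 0.89 [158. 304.] 1160
top gluepot 0.66 [346. 183.] 505
wrist {'fx': 371.64829954431775, 'fy': 371.64829954431775, 'cx': 322.21513236472015, 'cy': 239.5798556687921, 'mount': array([[-1.42126933e-03, -9.60460881e-01, -2.78411342e-01,
         7.72094249e-02],
       [ 9.99998971e-01, -1.41884630e-03, -2.10197972e-04,
        -6.86610894e-04],
       [-1.93135972e-04, -2.78411354e-01,  9.60461910e-01,
        -1.65589919e-01],
       [ 0.00000000e+00,  0.00000000e+00,  0.00000000e+00,
         1.00000000e+00]])}
wrist collar 0.17 [261. 404.] 3116
wrist handwheel 0.85 [263. 410.] 3205
```

```bash
python3 - <<'E'
import cv2,numpy as np
a=cv2.imread('pics/top0.png')[150:390,60:520]; b=cv2.imread('pics/scene0.png')[170:350,150:460]
cv2.imwrite('pics/top_c.png',cv2.resize(a,None,fx=1.73,fy=1.73,interpolation=3)); cv2.imwrite('pics/scene_c.png',cv2.resize(b,None,fx=2.5,fy=2.5,interpolation=3))
E
```

```text
(no output)
```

View pics/top_c.png

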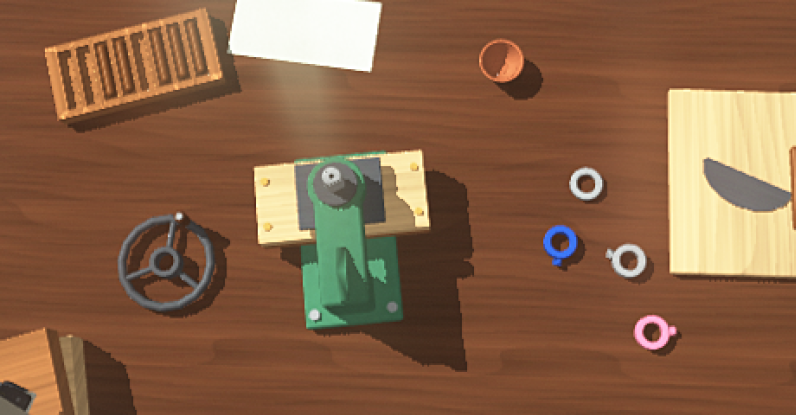

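View pics/scene_c.png

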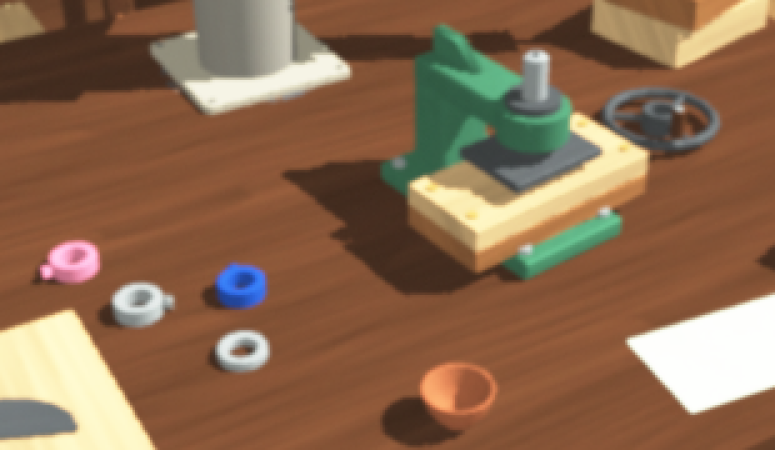

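Top crop: the steel collar is at about (629,260), its screw pointing left. The nose top is at (331,174), and the mould-top front corners are at (253,167) and (423,150). The spacer is at (586,184). Blue and pink look-alikes lie beside them. The scene crop agrees: collar (139,305), screw to its right, nose end (536,56).

```bash
python3 - <<'E'
from h import *
T=lambda x,y,z:onz('top',(x/1.73+60,y/1.73+150),z)
S=lambda x,y,z:onz('scene',(x/2.5+150,y/2.5+170),z)
c=T(629,259,.02);print('collar',c,S(139,299,.02)); s=T(608,254,.01);print('screw',s,S(169,302,.01))
print('yaw',np.degrees(np.arctan2(*(s-c)[[1,0]])))
print('nose',T(331,174.5,.225),S(536,55,.225)); print('spacer',T(586,183,.012),'blue',T(560,243,.02),'pink',T(652,332,.02))
P=[T(x,y,.081) for x,y in((253,167),(423,150),(431,228),(259,245))]
for p in P: print(p)
for a,b in((1,0),(2,3)):
    d=P[b]-P[a]; print(np.degrees(np.arctan2(-d[0],d[1])), np.linalg.norm(d))
# screw/collar via outline colors
im=cv2.imread('pics/top0.png')
E
```

```text
collar [ 0.46761649 -0.33416267  0.02      ] [ 0.47064328 -0.33321247  0.02      ]
screw [ 0.47581602 -0.30291001  0.01      ] [ 0.47878396 -0.30365475  0.01      ]
yaw 75.29906498458897
nose [0.54132625 0.11498815 0.225     ] [0.5409295  0.11642344 0.225     ]
spacer [ 0.58824659 -0.26748909  0.012     ] blue [ 0.4889712 -0.2263722  0.02     ] pink [ 0.35598831 -0.36906747  0.02      ]
[0.580219   0.25210577 0.081     ]
[ 0.61629306 -0.00777759  0.081     ]
[ 0.4951742  -0.02473907  0.081     ]
[0.45992712 0.23390584 0.081     ]
7.902653050313831 0.26237510504235645
7.760233440921647 0.2610355287742593
```

```bash
cat >> h.py <<'E'
def to(x,y,z,yaw,ref=None):
    """shift (mm) and turn (deg) in tool axes to TCP xyz, tool down, tool-y yaw deg"""
    s=robot.read_state(); R=Ro.from_rotvec(s['orientation']); a=np.radians(yaw)
    G=np.array([[-np.sin(a),np.cos(a),0],[np.cos(a),np.sin(a),0],[0,0,-1]]).T
    # columns x,y,z of tool
    G=np.column_stack([[-np.sin(a),np.cos(a),0],[np.cos(a),np.sin(a),0],[0,0,-1]])
    d=R.inv().apply(np.array([x,y,z])-s['tool_pos']); t=(R.inv()*Ro.from_matrix(G)).as_rotvec(degrees=True)
    print('shift mm',(d*1e3).round(1),'turn',t.round(1),'t',round(s['t'],2))
def st():
    s=robot.read_state(); R=Ro.from_rotvec(s['orientation']).as_matrix()
    print('t',round(s['t'],2),'pos',s['tool_pos'].round(4),'yaw',np.degrees(np.arctan2(R[1,1],R[0,1])).round(1),'q6',s['q'][5].round(2),'F',np.round(s['force'],1),'M',np.round(s['wrist_torque'],2),'op',round(s['opening']*1e3,2),'gf',np.round(s['gripper_force'],1))
E
python3 -c "
from h import *
st();to(.541,.1155,.30,12)"
```

```text
t 1.35 pos [0.2296 0.5543 0.2186] yaw 67.5 q6 -0.09 F [-0.  -0.5  0.1] M [-0.04 -0.02 -0.02] op 92.88 gf 0.0
shift mm [-455.6 -286.2  -81.4] turn [-0.  -0.  55.5] t 1.35
```

Request:
{"fn": "carry_out", "kwargs": {
  "rows": [
    [-0.03, -0.02, -0.05, 0, 0, 4],
    [-0.08, -0.05, -0.081, 0, 0, 10],
    [-0.13, -0.08, -0.081, 0, 0, 16],
    [-0.18, -0.113, -0.081, 0, 0, 22],
    [-0.23, -0.145, -0.081, 0, 0, 28],
    [-0.28, -0.176, -0.081, 0, 0, 34],
    [-0.33, -0.207, -0.081, 0, 0, 40],
    [-0.38, -0.239, -0.081, 0, 0, 46],
    [-0.42, -0.264, -0.081, 0, 0, 51],
    [-0.456, -0.286, -0.081, 0, 0, 55.5],
    [-0.456, -0.286, -0.081, 0, 0, 55.5],
    [-0.456, -0.286, -0.081, 0, 0, 55.5]
  ]
}}

```text
t: 2.85
tool_pos: [0.5412, 0.1158, 0.2996]
orientation: [-1.976, -2.441, -0.0]
force: [-0.2, -0.3, -0.6]
opening: 0.0935
gripper_force: 0.0
```

```bash
python3 - <<'E'
from h import *
st(); im=snap('wrist','w1.png'); p=proj('wrist',(.541,.1155,.225)); print(p)
for t in('nose','flat','head'):
    for d in robot.outline_of('wrist',t)[:2]: print(t,d['conf'],d['pixel'],d['pixels'].sum())
x,y=p.astype(int); x0=max(0,x-80); y0=max(0,y-80)
c=im[y0:y0+160,x0:x0+160]; print(x0,y0); cv2.imwrite('pics/w1c.png',np.hstack([cv2.resize(c,(440,440),interpolation=3)[:,:,::-1],cv2.resize(im,(360,270))[:,:,::-1].repeat(1,0) if 0 else np.vstack([cv2.resize(im,(360,270))[:,:,::-1],np.zeros((170,360,3),np.uint8)])]))
E
```

```text
t 2.85 pos [0.5412 0.1158 0.2996] yaw 12.0 q6 -0.09 F [-0.2 -0.3 -0.6] M [-0.07  0.11 -0.05] op 93.45 gf 0.0
[322.30557892 250.81361574]
nose 0.73 [324.0, 243.0] 1674
flat 0.6 [323.2, 242.3] 1530
flat 0.6 [299.7, 423.1] 290
head 0.68 [291.1, 201.3] 41962
242 170
```

View pics/w1c.png

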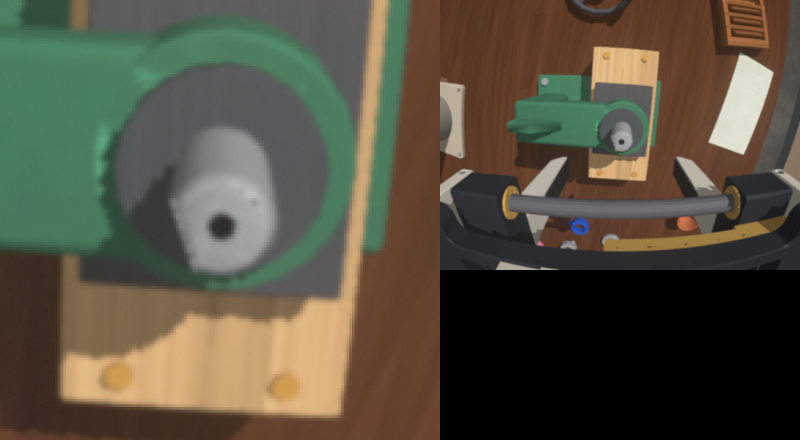

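Wrist crop: the nose end is around (225,225) with its centre hole at (222,227). A straight edge runs from (172,205) to (190,268), so the flat faces image left and slightly down, about 208° in world yaw. I'll feel for it with the fingers.

```bash
python3 -c "
from h import *
print(onz('wrist',(322.7,252.5),.225));to(.543,.1165,.183,28)"
```

```text
[0.54152697 0.11460937 0.225     ]
shift mm [ -0.5   1.9 116.9] turn [  0.   -0.  -15.9] t 3.05
```

Request:
{"fn": "carry_out", "kwargs": {
  "rows": [
    [-0.001, 0.002, 0.04, 0, 0, -8],
    [-0.001, 0.002, 0.08, 0, 0, -16],
    [-0.001, 0.002, 0.1, 0, 0, -16],
    [-0.001, 0.002, 0.117, 0, 0, -16],
    [-0.001, 0.002, 0.117, 0, 0, -16]
  ],
  "jaw": 145,
  "force": 3
}}

```text
t: 3.68
tool_pos: [0.5431, 0.1151, 0.182]
orientation: [-1.62, -2.691, 0.001]
force: [0.7, -0.6, 0.7]
opening: 0.0473
gripper_force: 0.0
```

Request:
{"fn": "carry_out", "kwargs": {
  "rows": [
    [0, 0, 0, 0, 0, 0],
    [0, 0, 0, 0, 0, 0],
    [0, 0, 0, 0, 0, 0],
    [0, 0, 0, 0, 0, 0]
  ],
  "jaw": 190
}}

```text
t: 4.18
tool_pos: [0.5437, 0.1147, 0.1834]
orientation: [1.618, 2.692, -0.0]
force: [-3.0, -1.2, 5.6]
opening: 0.0242
gripper_force: 3.0
```

```bash
python3 -c "
from h import *
st()"
```

```text
t 4.17 pos [0.5437 0.1147 0.1834] yaw 28.0 q6 -0.37 F [-3.  -1.2  5.6] M [-0.45  0.69  0.05] op 24.23 gf 3.0
```

The opening reads 24.2 mm at yaw 28°, so the fingers are across the flat. Next I grip firmly and turn it counter-clockwise.

Request:
{"fn": "carry_out", "kwargs": {
  "rows": [
    [0, -0.0005, 0, 0, 0, 0],
    [0, -0.0005, 0, 0, 0, 0],
    [0, -0.0005, 0, 0, 0, 0]
  ],
  "force": 40
}}

```text
t: 4.55
tool_pos: [0.5437, 0.1147, 0.1834]
orientation: [1.618, 2.692, 0.001]
force: [-1.3, -2.0, 6.0]
opening: 0.0239
gripper_force: 6.2
```

Request:
{"fn": "carry_out", "kwargs": {
  "rows": [
    [0.0004, 0, -0.0001, 0, 0, -10.2],
    [0.0007, -0.0001, -0.0002, 0, 0, -20.3],
    [0.001, -0.0003, -0.0003, 0, 0, -30.5],
    [0.0013, -0.0005, -0.0003, 0, 0, -40.7],
    [0.0016, -0.0007, -0.0004, 0, 0, -50.8],
    [0.0018, -0.001, -0.0005, 0, 0, -61],
    [0.0019, -0.0014, -0.0006, 0, 0, -71.2],
    [0.002, -0.0017, -0.0007, 0, 0, -81.3],
    [0.002, -0.002, -0.0008, 0, 0, -91.5],
    [0.002, -0.0024, -0.0009, 0, 0, -101.7],
    [0.0019, -0.0027, -0.0009, 0, 0, -111.8],
    [0.0017, -0.0031, -0.001, 0, 0, -122]
  ]
}}

```text
t: 6.05
tool_pos: [0.5403, 0.1168, 0.1843]
orientation: [-1.578, 2.713, 0.003]
force: [0.3, 6.8, 3.5]
opening: 0.0241
gripper_force: 7.1
```

```bash
python3 -c "
from h import *
st()"
```

```text
t 6.05 pos [0.5403 0.1168 0.1843] yaw 150.4 q6 -2.51 F [0.3 6.8 3.5] M [ 1.32 -0.04 -0.12] op 24.07 gf 7.1
```

Request:
{"fn": "carry_out", "kwargs": {
  "rows": [
    [0, 0, 0, 0, 0, 0],
    [0, 0, 0, 0, 0, 0],
    [0, 0, 0, 0, 0, 10],
    [0, 0, 0, 0, 0, 20],
    [0, 0, 0, 0, 0, 30],
    [0, 0, 0, 0, 0, 40],
    [0, 0, 0, 0, 0, 50],
    [0, 0, 0, 0, 0, 60],
    [0, 0, 0, 0, 0, 70],
    [0, 0, 0, 0, 0, 80],
    [0, 0, 0, 0, 0, 90],
    [0, 0, 0, 0, 0, 100]
  ],
  "jaw": 145
}}

```text
t: 7.55
tool_pos: [0.5395, 0.1145, 0.1833]
orientation: [-1.088, -2.947, 0.001]
force: [0.1, 0.2, 0.3]
opening: 0.0399
gripper_force: 0.0
```

Request:
{"fn": "carry_out", "kwargs": {
  "rows": [
    [0, 0, 0, 0, 0, 10],
    [0, 0, 0, 0, 0, 20],
    [0, 0, 0, 0, 0, 30],
    [0, 0, 0, 0, 0, 40],
    [0, 0, 0, 0, 0, 50],
    [0, 0, 0, 0, 0, 60],
    [0, 0, 0, 0, 0, 70],
    [0, 0, 0, 0, 0, 80],
    [0, 0, 0, 0, 0, 80],
    [0, 0, 0, 0, 0, 80]
  ]
}}

```text
t: 8.8
tool_pos: [0.5396, 0.1147, 0.1834]
orientation: [-2.719, -1.574, 0.0]
force: [-0.0, -0.8, -0.2]
opening: 0.0401
gripper_force: 0.0
```

```bash
python3 -c "
from h import *
st();to(.5403,.1165,.1843,-30)"
```

```text
t 8.8 pos [0.5396 0.1147 0.1834] yaw -29.8 q6 0.64 F [-0.  -0.8 -0.2] M [-0.05  0.1   0.04] op 40.09 gf 0.0
shift mm [ 1.9 -0.2 -0.9] turn [-0.   0.   0.2] t 8.8
```

Request:
{"fn": "carry_out", "kwargs": {
  "rows": [
    [0.0015, 0, 0, 0, 0, 0],
    [0.0015, 0, 0, 0, 0, 0],
    [0.0015, 0, 0, 0, 0, 0],
    [0.0015, 0, 0, 0, 0, 0],
    [0.0015, 0, 0, 0, 0, 0]
  ],
  "jaw": 255,
  "force": 35
}}

```text
t: 9.43
tool_pos: [0.5401, 0.1164, 0.1836]
orientation: [-2.72, -1.571, 0.0]
force: [-4.2, 2.9, 0.9]
opening: 0.0236
gripper_force: 35.0
```

```bash
python3 -c "
from h import *
st()"
```

```text
t 9.43 pos [0.5401 0.1164 0.1836] yaw -30.0 q6 0.64 F [-4.2  2.9  0.9] M [ 0.32  0.76 -0.05] op 23.58 gf 35.0
```

Request:
{"fn": "carry_out", "kwargs": {
  "rows": [
    [-0.0003, 0, -0.0001, 0, 0, -9.5],
    [-0.0007, 0.0001, -0.0002, 0, 0, -19],
    [-0.001, 0.0002, -0.0003, 0, 0, -28.5],
    [-0.0012, 0.0004, -0.0003, 0, 0, -37.9],
    [-0.0012, 0.0004, -0.0003, 0, 0, -37.9],
    [-0.0012, 0.0004, -0.0003, 0, 0, -37.9],
    [-0.0012, 0.0004, -0.0003, 0, 0, -37.9]
  ]
}}

```text
t: 10.3
tool_pos: [0.5394, 0.1153, 0.1839]
orientation: [-2.062, -2.369, 0.001]
force: [-6.0, 3.4, 3.9]
opening: 0.0237
gripper_force: 35.0
```

```bash
python3 -c "
from h import *
st()"
```

```text
t 10.3 pos [0.5394 0.1153 0.1839] yaw 7.9 q6 -0.02 F [-6.   3.4  3.9] M [0.38 0.99 0.12] op 23.71 gf 35.0
```

Request:
{"fn": "carry_out", "kwargs": {
  "rows": [
    [0, 0, 0, 0, 0, 0],
    [0, 0, 0, 0, 0, 0],
    [0, 0, 0, 0, 0, 0],
    [0, 0, -0.05, 0, 0, 0],
    [0, 0, -0.1, 0, 0, 0],
    [0, 0, -0.117, 0, 0, 0],
    [0, 0, -0.117, 0, 0, 0]
  ],
  "jaw": 100
}}

```text
t: 11.18
tool_pos: [0.5409, 0.1149, 0.3021]
orientation: [2.062, 2.368, 0.003]
force: [-0.4, -0.4, 0.0]
opening: 0.0565
gripper_force: 0.0
```

```bash
python3 - <<'E'
from h import *
st(); im=snap('wrist','w2.png'); p=proj('wrist',(.5414,.1147,.225)); print(p)
x0,y0=int(p[0])-120,int(p[1])-120; print(x0,y0)
c=im[y0:y0+200,x0:x0+240]; cv2.imwrite('pics/w2c.png',cv2.resize(c,(720,600),interpolation=3)[:,:,::-1])
E
```

```text
t 11.18 pos [0.5409 0.1149 0.3021] yaw 7.9 q6 -0.02 F [-0.4 -0.4  0. ] M [-0.06  0.07  0.03] op 56.49 gf 0.0
[324.40083127 249.84206848]
204 129
```

View pics/w2c.png

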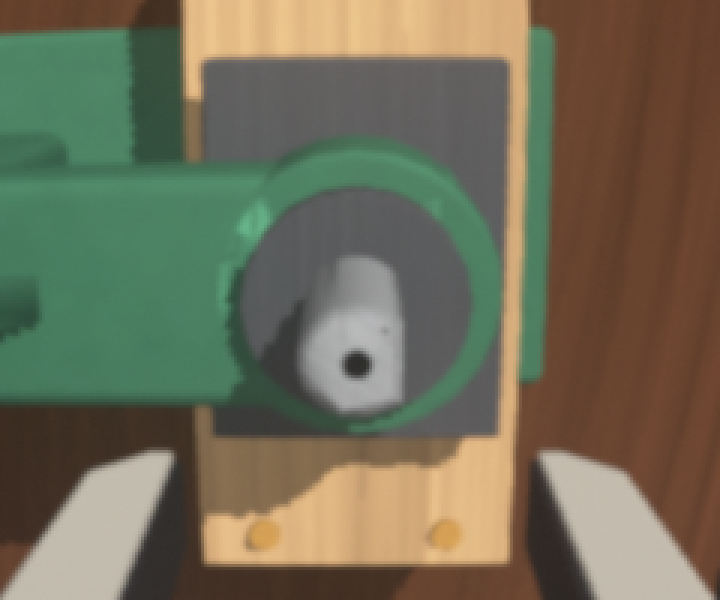

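The flat now faces right in the image, out of the press front, parallel to the mould edge. The nose end is at about (355,360) and its straight edge is at x=404. On to the collar.

```bash
python3 - <<'E'
from h import *
W=lambda x,y,z:onz('wrist',(204+x/3,129+y/3),z)
for a,b,z in(((510,565),(527,5),.081),((204,565),(190,180),.081),((541,380),(553,40),.025),((497,436),(213,436),.0815),((508,60),(205,60),.0815)):
    d=(W(*b,z)-W(*a,z)); print(np.degrees(np.arctan2(d[1],d[0])))
to(.4685,-.334,.17,-15)
E
```

```text
98.27049609193834
97.33009703209136
97.86392702623033
-172.18905035462885
-172.17385608967263
shift mm [-434.7 -132.5  130.2] turn [-0.   0.  22.9] t 11.22
```

Request:
{"fn": "carry_out", "kwargs": {
  "rows": [
    [-0.05, -0.015, 0, 0, 0, 3],
    [-0.105, -0.032, 0, 0, 0, 6],
    [-0.16, -0.05, 0, 0, 0, 9],
    [-0.215, -0.066, 0.02, 0, 0, 12],
    [-0.27, -0.083, 0.05, 0, 0, 15],
    [-0.325, -0.1, 0.08, 0, 0, 18],
    [-0.375, -0.115, 0.11, 0, 0, 21],
    [-0.415, -0.127, 0.13, 0, 0, 22.9],
    [-0.435, -0.1325, 0.13, 0, 0, 22.9],
    [-0.435, -0.1325, 0.13, 0, 0, 22.9],
    [-0.435, -0.1325, 0.13, 0, 0, 22.9]
  ],
  "jaw": 20
}}

```text
t: 12.6
tool_pos: [0.4694, -0.3332, 0.1716]
orientation: [2.491, 1.914, 0.001]
force: [-0.6, -0.5, 0.1]
opening: 0.0859
gripper_force: 0.0
```

```bash
python3 - <<'E'
from h import *
st(); im=snap('wrist','w3.png'); p=proj('wrist',(.4685,-.334,.02)); print(p)
for t in('collar','screw'):
    for d in robot.outline_of('wrist',t)[:3]: print(t,round(d['conf'],2),d['pixel'],d['pixels'].sum())
x0,y0=int(p[0])-100,int(p[1])-100; print(x0,y0)
c=im[y0:y0+200,x0:x0+200]; cv2.imwrite('pics/w3c.png',cv2.resize(c,(600,600),interpolation=3)[:,:,::-1])
E
```

```text
t 12.6 pos [ 0.4694 -0.3332  0.1716] yaw -14.9 q6 -0.45 F [-0.6 -0.5  0.1] M [-0.06  0.06 -0.02] op 85.87 gf 0.0
[321.04143388 224.27806151]
collar 0.92 [298.9, 96.7] 1995
collar 0.64 [229.3, 273.3] 1164
collar 0.56 [331.1, 212.4] 2143
screw 0.82 [328.8, 212.7] 2217
screw 0.71 [305.4, 89.3] 2223
screw 0.7 [226.6, 277.5] 1184
221 124
```

View pics/w3c.png

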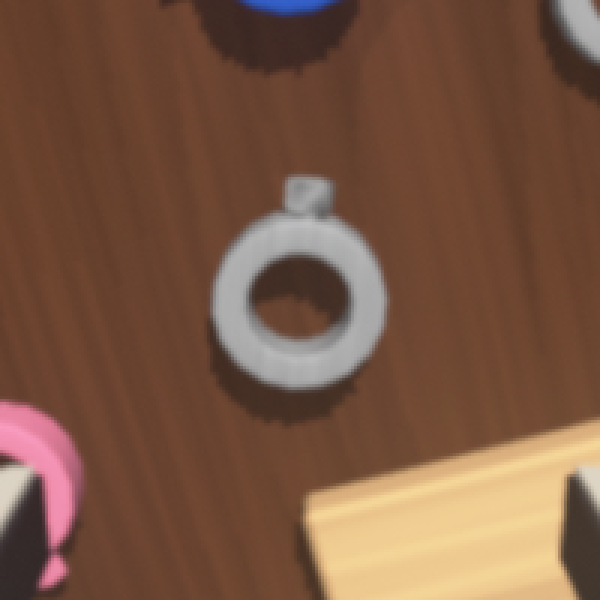

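The collar's top face is centred at about (300,297) in the crop. The screw head's outer edge is at (309,180), close to the tool's +x direction.

```bash
python3 - <<'E'
from h import *
W=lambda x,y,z:onz('wrist',(221+x/3,124+y/3),z)
c=W(300,296,.02); s=W(309,190,.013); print(c,s,np.linalg.norm((s-c)[:2])); yaw=np.degrees(np.arctan2(s[1]-c[1],s[0]-c[0])); print(yaw)
to(c[0],c[1],.004,yaw-90)
b=W(280,15,.02);print('blue edge',b,'board corner',W(307,500,.015),'pink',W(80,480,.02))
E
```

```text
[ 0.46883385 -0.33271283  0.02      ] [ 0.47922264 -0.30411462  0.013     ] 0.030426707355578616
70.03559422543593
shift mm [  0.3  -1.  167.9] turn [0.1 0.  5.1] t 12.75
blue edge [ 0.48450144 -0.25259242  0.02      ] board corner [ 0.45350851 -0.39826571  0.015     ] pink [ 0.38706406 -0.37175566  0.02      ]
```

Request:
{"fn": "carry_out", "kwargs": {
  "rows": [
    [0, -0.001, 0.05, 0, 0, 5],
    [0, -0.001, 0.1, 0, 0, 5],
    [0, -0.001, 0.145, 0, 0, 5],
    [0, -0.001, 0.16, 0, 0, 5],
    [0, -0.001, 0.168, 0, 0, 5],
    [0, -0.001, 0.168, 0, 0, 5]
  ]
}}

```text
t: 13.5
tool_pos: [0.4686, -0.3345, 0.0043]
orientation: [2.572, 1.801, 0.001]
force: [0.3, 0.6, -0.0]
opening: 0.0857
gripper_force: 0.0
```

```bash
python3 -c "
from h import *
st()"
```

```text
t 13.5 pos [ 0.4686 -0.3345  0.0043] yaw -20.0 q6 -0.36 F [ 0.3  0.6 -0. ] M [-0.07  0.15  0.04] op 85.72 gf 0.0
```

Request:
{"fn": "carry_out", "kwargs": {
  "rows": [
    [0, 0, 0, 0, 0, 0],
    [0, 0, 0, 0, 0, 0],
    [0, 0, 0, 0, 0, 0],
    [0, 0, 0, 0, 0, 0],
    [0, 0, 0, 0, 0, 0],
    [0, 0, 0, 0, 0, 0]
  ],
  "jaw": 255,
  "force": 35
}}

```text
t: 14.25
tool_pos: [0.4678, -0.3341, 0.0032]
orientation: [2.573, 1.802, 0.0]
force: [-1.0, 0.0, 3.3]
opening: 0.0507
gripper_force: 35.0
```

```bash
python3 -c "
from h import *
st()"
```

```text
t 14.25 pos [ 0.4678 -0.3341  0.0032] yaw -20.0 q6 -0.36 F [-1.   0.   3.3] M [-0.01  0.23  0.02] op 50.69 gf 35.0
```

Request:
{"fn": "carry_out", "kwargs": {
  "rows": [
    [0, 0, -0.03, 0, 0, 0],
    [0, 0, -0.08, 0, 0, 0],
    [0, 0, -0.14, 0, 0, 0],
    [0, 0, -0.2, 0, 0, 0],
    [0, 0, -0.25, 0, 0, 0],
    [0, 0, -0.28, 0, 0, 0],
    [0, 0, -0.28, 0, 0, 0]
  ]
}}

```text
t: 15.12
tool_pos: [0.4687, -0.3348, 0.2854]
orientation: [2.57, 1.799, 0.002]
force: [1.9, -0.7, -3.4]
opening: 0.0507
gripper_force: 35.0
```

```bash
python3 - <<'E'
from h import *
st(); im=snap('wrist','w4.png'); s=robot.read_state(); p=proj('wrist',s['tool_pos']); print(p)
x0,y0=int(p[0])-100,min(int(p[1])-100,320); print(x0,y0)
c=im[y0:y0+160,x0:x0+200]; cv2.imwrite('pics/w4c.png',cv2.resize(c,(750,600),interpolation=3)[:,:,::-1])
E
```

```text
t 15.12 pos [ 0.4687 -0.3348  0.2854] yaw -20.0 q6 -0.36 F [ 1.9 -0.7 -3.4] M [-0.07  0.1   0.07] op 50.65 gf 35.0
[322.00084692 296.1179221 ]
222 196
```

View pics/w4c.png

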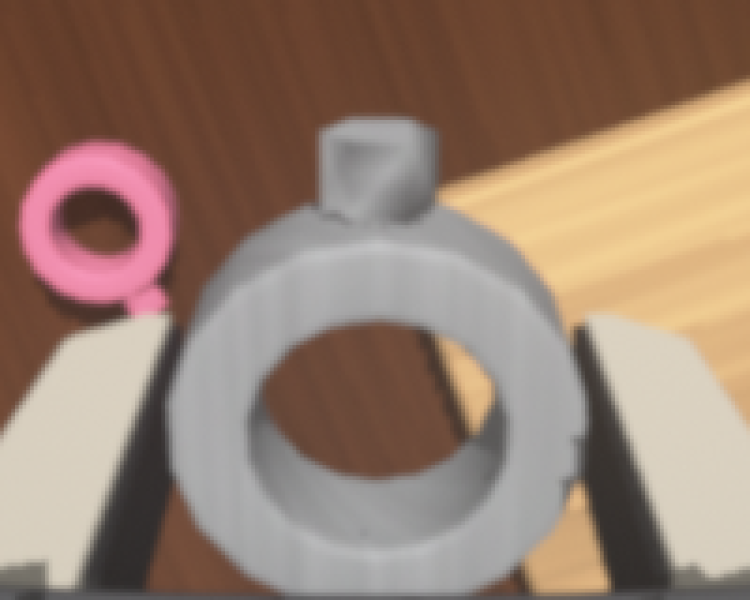

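The collar hangs level in the fingers. The screw head is centred at about (379,165) and the bore at about (378,433), so the screw points along tool +x.

```bash
python3 - <<'E'
from h import *
s=robot.read_state(); R=Ro.from_rotvec(s['orientation']).as_matrix(); P=s['tool_pos']
W=lambda x,y,dz:(R.T@(onz('wrist',(222+x/3.75,196+y/3.75),P[2]+dz)-P))*1e3
for n,p in dict(bt=(378,321),bb=(378,549),bl=(248,425),br=(508,425),ot=(378,241),ol=(168,420),orr=(588,420)).items(): print(n,W(*p,.0168).round(1))
print('screw', W(378,118,.0068).round(1), W(320,160,.0068).round(1),W(438,160,.0068).round(1))
to(.5414,.1147,.26,-82.1)
E
```

```text
bt [ 14.7   0.4 -16.8]
bb [-16.2   0.4 -16.8]
bl [  1.2 -15.2 -16.8]
br [  1.1  15.9 -16.8]
ot [ 24.5   0.4 -16.8]
ol [  1.7 -24.8 -16.8]
orr [  1.6  25.5 -16.8]
screw [36.3  0.4 -6.8] [31.2 -6.5 -6.8] [31.2  7.5 -6.8]
shift mm [446.9 -84.5  22.5] turn [ 0.  -0.  62.1] t 15.18
```

Request:
{"fn": "carry_out", "kwargs": {
  "rows": [
    [0.04, -0.008, 0, 0, 0, 6],
    [0.09, -0.017, 0, 0, 0, 12],
    [0.145, -0.027, 0, 0, 0, 19],
    [0.2, -0.038, 0, 0, 0, 26],
    [0.255, -0.048, 0, 0, 0, 33],
    [0.31, -0.059, 0, 0, 0, 41],
    [0.36, -0.068, 0, 0, 0, 49],
    [0.405, -0.077, 0, 0, 0, 56],
    [0.435, -0.083, 0.005, 0, 0, 62.1],
    [0.4476, -0.0847, 0.015, 0, 0, 62.1],
    [0.4476, -0.0847, 0.0225, 0, 0, 62.1],
    [0.4476, -0.0847, 0.0225, 0, 0, 62.1]
  ]
}}

```text
t: 16.68
tool_pos: [0.5403, 0.1143, 0.2585]
orientation: [3.133, 0.217, -0.005]
force: [-0.3, 0.1, -2.0]
opening: 0.0507
gripper_force: 35.0
```

```bash
python3 - <<'E'
from h import *
st(); to(.5422,.1148,.23,-82.1)
im=snap('wrist','w5.png'); s=robot.read_state(); p=proj('wrist',s['tool_pos']); x0,y0=int(p[0])-100,196; print(x0,y0,proj('wrist',(.5414,.1147,.225)))
cv2.imwrite('pics/w5c.png',cv2.resize(im[y0:y0+160,x0:x0+200],(750,600),interpolation=3)[:,:,::-1])
E
```

```text
t 16.68 pos [0.5403 0.1143 0.2585] yaw -82.1 q6 1.55 F [-0.3  0.1 -2. ] M [-0.05  0.15 -0.01] op 50.7 gf 35.0
shift mm [ 2.  -0.2 28.4] turn [0.  0.2 0. ] t 16.68
221 196 [320.64756448 270.68010921]
```

View pics/w5c.png

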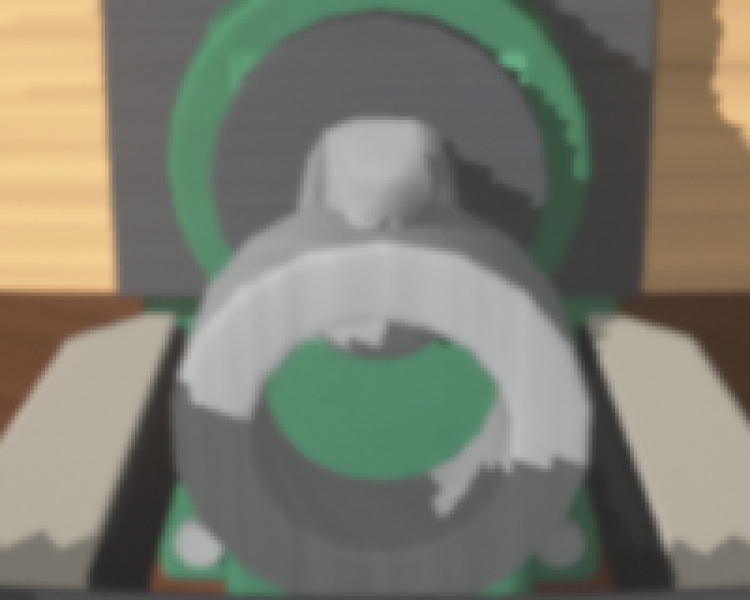

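Spindle, bush and collar are all centred at about x=379 in the crop, so they line up sideways. I'll shift 2 mm forward and lower the collar.

Request:
{"fn": "carry_out", "kwargs": {
  "rows": [
    [0.002, 0, 0.01, 0, 0, 0],
    [0.002, 0, 0.02, 0, 0, 0],
    [0.002, 0, 0.026, 0, 0, 0],
    [0.002, 0, 0.03, 0, 0, 0],
    [0.002, 0, 0.033, 0, 0, 0],
    [0.002, 0, 0.036, 0, 0, 0],
    [0.002, 0, 0.036, 0, 0, 0]
  ]
}}

```text
t: 17.6
tool_pos: [0.5431, 0.1159, 0.2243]
orientation: [3.134, 0.216, -0.0]
force: [0.2, 0.3, -3.1]
opening: 0.0507
gripper_force: 35.0
```

```bash
python3 -c "
from h import *
st();to(.5422,.1148,.1902,-82.1)"
```

```text
t 17.6 pos [0.5431 0.1159 0.2243] yaw -82.1 q6 1.55 F [ 0.2  0.3 -3.1] M [-0.01  0.21  0.02] op 50.65 gf 35.0
shift mm [-1.   1.  34.1] turn [0. 0. 0.] t 17.6
```

Request:
{"fn": "carry_out", "kwargs": {
  "rows": [
    [-0.0008, 0.0008, 0.003, 0, 0, 0],
    [-0.0008, 0.0008, 0.007, 0, 0, 0],
    [-0.0008, 0.0008, 0.011, 0, 0, 0],
    [-0.0008, 0.0008, 0.015, 0, 0, 0],
    [-0.0008, 0.0008, 0.015, 0, 0, 0]
  ]
}}

```text
t: 18.23
tool_pos: [0.5422, 0.1149, 0.2088]
orientation: [3.134, 0.216, -0.002]
force: [-0.0, -0.4, -1.3]
opening: 0.0508
gripper_force: 35.0
```

```bash
python3 -c "
from h import *
st();to(.5422,.1148,.1902,-82.1)"
```

```text
t 18.23 pos [0.5422 0.1149 0.2088] yaw -82.1 q6 1.55 F [-0.  -0.4 -1.3] M [-0.04  0.12  0.06] op 50.76 gf 35.0
shift mm [ 0.   0.1 18.6] turn [-0.   0.1 -0. ] t 18.23
```

No contact force, so the collar is on freely. Down to the 12 mm gap.

Request:
{"fn": "carry_out", "kwargs": {
  "rows": [
    [0, 0, 0.004, 0, 0, 0],
    [0, 0, 0.008, 0, 0, 0],
    [0, 0, 0.012, 0, 0, 0],
    [0, 0, 0.016, 0, 0, 0],
    [0, 0, 0.0185, 0, 0, 0],
    [0, 0, 0.0185, 0, 0, 0],
    [0, 0, 0.0185, 0, 0, 0],
    [0, 0, 0.0185, 0, 0, 0]
  ]
}}

```text
t: 19.23
tool_pos: [0.5427, 0.115, 0.1912]
orientation: [-3.134, -0.216, -0.001]
force: [-0.3, -0.1, -1.8]
opening: 0.0507
gripper_force: 35.0
```

```bash
python3 - <<'E'
from h import *
st();to(.5422,.1148,.1902,-82.1)
im=snap('wrist','w6.png'); a=im[180:350,222:422]; b=snap('scene','s6.png')[170:260,300:420]
cv2.imwrite('pics/f.png',np.hstack([cv2.resize(a,(400,340),interpolation=3),cv2.resize(b,(400,340),interpolation=3)])[:,:,::-1])
for z in(.175,.187,.207): print(z,(proj('scene',(.5414,.1147,z))-[300,170])*[400/120,340/90])
E
```

```text
t 19.23 pos [0.5427 0.115  0.1912] yaw -82.1 q6 1.55 F [-0.3 -0.1 -1.8] M [0.   0.16 0.03] op 50.68 gf 35.0
shift mm [-0.5  0.1  1. ] turn [ 0. -0. -0.] t 19.23
0.175 [210.70847833 145.00463641]
0.187 [211.3062564 130.5396122]
0.207 [212.31370375 106.16141718]
```

View pics/f.png

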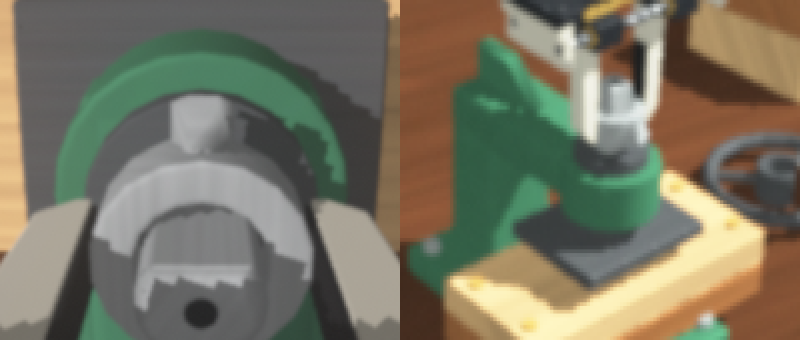

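The screw sits above the flat, both facing out of the front, and the nose passes through the bore. Measured height puts the gap near 13 mm, so I'll lower 1 mm and hold.

Request:
{"fn": "carry_out", "kwargs": {
  "rows": [
    [-0.0003, 0, 0.001, 0, 0, 0],
    [-0.0003, 0, 0.001, 0, 0, 0],
    [-0.0003, 0, 0.001, 0, 0, 0],
    [-0.0003, 0, 0.001, 0, 0, 0],
    [-0.0003, 0, 0.001, 0, 0, 0],
    [-0.0003, 0, 0.001, 0, 0, 0],
    [-0.0003, 0, 0.001, 0, 0, 0],
    [-0.0003, 0, 0.001, 0, 0, 0]
  ]
}}

```text
t: 20.32
tool_pos: [0.5422, 0.1149, 0.19]
orientation: [3.134, 0.216, 0.0]
force: [0.1, -0.0, -2.2]
opening: 0.0511
gripper_force: 35.0
```

```bash
python3 -c "
from h import *
st(); print(robot.close_job())"
```

```text
t 20.32 pos [0.5422 0.1149 0.19  ] yaw -82.1 q6 1.55 F [ 0.1 -0.  -2.2] M [-0.04  0.14 -0.05] op 51.06 gf 35.0
the job is handed in; nothing more can be done
None
```

The job is handed in at 20.3 s: the flat was turned to the press front, and the arm is holding the collar upright on the spindle, set-screw over the flat, with about 12 mm of gap by measured tool height.

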